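Hook the garlic tray out from under the riser shelf

ROBOT

A 7-joint arm with a two-finger parallel gripper is mounted at the origin on a cart in front of the work surface, level with it; the furniture and walls round the work are solid. World frame = base frame: x ahead of the robot, y to its left, z up, the work surface at z = 0. Lengths are in m, angles in rad, forces in N, time in s.
With the tool pointing down it reaches from about 0.35 to 0.9 m from the base axis. Payload 19.9 kg.
Tool frame: the origin (TCP) lies between the finger pads; the fingertips stand 19 mm ahead of it and the grasp point (between the pads) is the TCP; z points along the fingers, y is the line along which they close (so a half turn about z gives the same grasp; the last joint's range is limited). The gripper opens to 94 mm and grips with 3 to 60 N. Pads are 16 mm wide; open, the fingers measure 119 mm over their backs; the gripper's body (75 mm by 177 mm) begins 78 mm behind the grasp point.
Start: joints at [1.131, 0.417, -0.01, 1.614, 0.005, 1.111, -0.053], TCP at [0.243, -0.576, 0.224] pointing down, gripper open.
Joint ranges: [-2.81, 2.81], [-0.39, 2.02], [-1.27, 1.25], [0.06, 2.57], [-1.19, 4.33], [0.19, 2], [-2.82, 2.82]. Speed limits (rad/s): [1.89, 1.89, 2.39, 2.39, 3.01, 3.01, 3.01].

INTERFACE

Orientations are given as a 3x3 rotation matrix whose columns are the frame's x, y, z axes.
In Python, from rig import robot gives the robot as it stands. Calls block until the motion is done:
- robot.move_ptp(position, orientation): joint-space move of the TCP to a pose.
- robot.move_linear(position, velocity=0.15, frame=None, threshold=None): straight line of the TCP; frame=None keeps the orientation; velocity is the mean speed in m/s. With threshold (N) it stops when the force on the tool has changed by that much, and returns True; else False.
- robot.goto_joints(angles): joint-space move.
- robot.gripper_to(opening): finger opening in m; the grip force is fixed at half the most; returns when the fingers have stopped.
- robot.pause(seconds).
- robot.ik(position, orientation): joint angles nearest the present ones, or None.
- robot.get_state(): the state.
- robot.grab_frame(name): name is "side" or "top" or "wrist"; returns the picture (420x560x3 uint8, red, green, blue); there is no depth.
- robot.camera_info(name): a dict with "fx", "fy", "cx", "cy" (pixels), "rvec" (rotation vector, rad) and "tvec" (3), from world to camera coordinates, as OpenCV has them. Camera axes: x right, y down, z forward; pixel columns grow to the right and rows downward; lengths in m; the calibration is good to about 2 mm. A picture is of the moment at which its call begins: read the wrist's pose just before it. camera_info takes no time and is no camera call; for the wrist camera it gives the pose at the moment of the call.
A pose or a line that the arm cannot do raises robot.PlanningError and nothing moves.
- robot.sign_off(): hands the job in; it is judged then, once.
The state is a dict: "time": time; "qpos": joint angles; "joint_vel": joint speeds; "effort": joint torques, N m; "ee_pos": TCP position; "tool_rot": TCP orientation; "force": force on the tool from outside, world axes, zero at the start; "moment": the same for the moment, N m; "opening": finger opening in m; "grasp_force": force on a finger pad.
Only numpy, scipy, OpenCV 4.12 (cv2) and the standard library are available. Lean on these libraries where they do the work, as an engineer would, in place of code of your own. Each camera call takes 0.05 s, during which the arm holds its last target. There are 200 camera calls.

TASK

The little tray of garlic has been pushed under the low shelf at the back of the worktop, too deep for the hand, and the pull hook lies half under the shelf with its handle to the back. Take the hook by its neck, draw it out and lay it down in the open, then take it again by its red handle, catch the upright bar on the front of the tray with it and drag the tray gently out until all of it stands in front of the shelf, garlic still inside. Unhook it and leave the hook lying flat on the worktop in front of the shelf; do not touch the tray by hand and do not disturb the other things.

Things in the scene. Friction and masses are not known exactly. Their poses are not given: they have to be found in the camera images.
- riser: low countertop riser shelf, fixed: pale wooden board 180 deep (x) by 420 wide (y) by 14 thick on dark wire legs at its two ends, free height below the board 125, board top at 139, with spice rack and small bottles standing on it. Origin on the worktop under the middle of the board; its x axis points to the back, y to the left. The front edge of the board is at x = -90 in this frame; it is open at the front
- tray: blue open storage tray, 85 (x) by 140 (y) by 65 high, walls 4 thick, about 0.3 kg plus two garlic bulbs, loose, slides on the worktop under about 1.5 to 4 N. Origin under its centre; x points from its front to its back, y to the left, z up. It starts under the shelf, front to the robot
- tray_handle (a point): middle of the tray's upright pull bar (axes of the tray): a vertical steel bar 8 in diameter standing 40 in front of the tray's front wall (bar centre to wall), 36 above the tray's underside; horizontal stubs 8 thick join it to the wall at 14 and 58 above the underside, so between them (18 to 54) a hook can pass behind the bar from either side
- garlic_l_mid (a point): middle of one garlic bulb, about 56 across, standing in the tray
- garlic_r_mid (a point): middle of the other garlic bulb, about 56 across, standing in the tray
- hook_grip (a point): place to hold the pull hook for use, on the middle line of its red handle. The pull hook is a loose flat-lying tool of about 70 g, 225 long; it lies flat so that all its middle line is 8 above the worktop. Its x axis runs from handle to hook, y is the side to which the hook curls (left, seen with the hook ahead), z up. Handle: red, 18 wide, 16 high, from 98 behind this point to 17 ahead of it. At the start the handle is under the shelf, the hook end toward the robot
- hook_neck (a point): point on the grey neck of the pull hook, 77 ahead of hook_grip on the same line; the neck is 12 wide, 12 high, flat sided, from 17 to 97 ahead of hook_grip. At the start this point is about 55 to 75 in front of the shelf's front edge
- hook_bend (a point): inside of the round steel hook, 110.5 ahead of hook_grip and 16 to the side (+y): where the caught bar sits (within 5). The hook is bent from 9 thick rod: it reaches 17 beyond this point in x, and its open tip lies at +y, 15 (rod centre) to the side of this point, 20 over its outer side; the back of the tip is 2.5 short of this point in x. The opening faces the handle
- mug_mid (a point): cream mug standing at the left, 95 high, bystander; its middle
- onion_mid (a point): onion at the left, bystander, 82 across; its middle
- tin_mid (a point): food tin at the left, 75 across, 58 high, bystander; its middle
- tomato_mid (a point): tomato at the left, 70 across, bystander; its middle
Mind the look-alikes: they are no part of the job. There is more than one size of the part that bears hook_grip; the job needs the smaller.

How it is judged:
On the way, in this order (a step that is already met when the one before it is completed fails the run):
1. the pull hook has been drawn out and lies flat on the worktop with the middle of its handle at least 50 mm in front of the shelf, let go (x of hook_grip in the frame of riser below -0.14 m and height (world z) of each of hook_grip, hook_neck below 0.016 m and contact force between the fingers and pull_hook below 0.1 N), for 0.1 s.
2. the hook sits behind the tray's bar (within 18 mm) while the tray is still under the shelf (distance between hook_bend and tray_handle below 0.018 m and x of tray in the frame of riser above -0.03 m), for 0.1 s.
3. the tray's back wall is just in front of the shelf's front edge, with the hook still at the bar (within 25 mm) (distance between hook_bend and tray_handle below 0.025 m and x of tray in the frame of riser below -0.1355 m), for 0.1 s.
At the end, for the whole second after the job is handed in: The whole tray stands upright, at rest, in front of the shelf (tray centre 135.5 mm or more before the shelf's middle) with both bulbs in it; the pull hook lies flat in front of the shelf, its bend more than 20 mm from the tray's bar (x of tray in the frame of riser below -0.1355 m and angle between tray's own z axis and vertical below 0.1 rad and height (world z) of tray below 0.01 m and linear speed of tray below 0.02 m/s and horizontal distance between each of garlic_l_mid, garlic_r_mid and tray below 0.065 m and height (world z) of each of garlic_l_mid, garlic_r_mid below 0.06 m and height (world z) of each of hook_grip, hook_bend below 0.016 m and x of each of hook_grip, hook_bend in the frame of riser below -0.09 m and horizontal distance between hook_bend and tray_handle above 0.02 m); the robot touches nothing.
It fails at once if the robot's hand or arm touches the tray (contact force between any of the fingers, the arm and tray above 0.5 N).
It fails at once if the tray is jerked faster than 0.4 m/s or tipped by more than 0.35 rad (linear speed of tray above 0.4 m/s or angle between tray's own z axis and vertical above 0.35 rad).
It fails at once if a bystander is moved by more than 25 mm (distance of any of mug_mid, onion_mid, tin_mid, tomato_mid from where it was at the start of the episode above 0.025 m).
It also fails if it takes over 64 s, if anything falls off the work surface, if the arm or the gripper's body presses on something with over 40 N, if the wrist force passes 120 N, or if a joint passes its speed limit or range.

## Working session

There is one attempt and no reset: what is moved stays moved. The work goes in short steps, each a Python script; the robot and the scene stay as the last script left them, time stands still between calls to the robot, and variables do not carry over. Pictures are saved under pics/ and viewed, at most 13 in all, crops included, and the job is handed in when it is done.

```bash
mkdir -p pics; ls; cat > h.py <<'E'
import numpy as np,cv2
from rig import robot
def save(n,f): cv2.imwrite('pics/'+f,cv2.cvtColor(robot.grab_frame(n) if isinstance(n,str) else n,cv2.COLOR_RGB2BGR))
def cam(n):
    c=robot.camera_info(n);R=cv2.Rodrigues(np.array(c['rvec'],float))[0];return c,R,np.array(c['tvec'],float).ravel()
def ray(c,uv,z):
    c,R,t=c;d=R.T@np.array([(uv[0]-c['cx'])/c['fx'],(uv[1]-c['cy'])/c['fy'],1]);o=-R.T@t
    return o+d*(z-o[2])/d[2]
def proj(c,p):
    c,R,t=c;q=R@np.array(p)+t;return np.array([c['fx']*q[0]/q[2]+c['cx'],c['fy']*q[1]/q[2]+c['cy']])
def down(a): # tool down, tool x axis at angle a in world
    x=np.array([np.cos(a),np.sin(a),0]);z=np.array([0,0,-1.]);return np.column_stack([x,np.cross(z,x),z])
E
python3 - <<'E'
from h import *
for n in('top','side'):
    save(n,n+'0.png');c,R,t=cam(n);print(n,-R.T@t,R[2],c['fx'])
s=robot.get_state();print(s['ee_pos'],s['tool_rot'],s['time'])
c,R,t=cam('wrist');print(-R.T@t,R)
E
```

```text
pics
top [0.0188037  0.03219752 1.51431896] [ 0.3606649  -0.11815856 -0.92518073] 496.2539012432678
side [-0.40670051  0.79227876  0.70586982] [ 0.6576004  -0.62165536 -0.42556589] 429.5412493267527
[ 0.24257237 -0.57564913  0.22390311] [[ 9.21526559e-01  3.88315032e-01 -4.86677461e-04]
 [ 3.88315332e-01 -9.21526028e-01  9.91189868e-04]
 [-6.35920220e-05 -1.10239211e-03 -9.99999390e-01]] 0.1
[ 0.30898704 -0.54788214  0.38383904] [[ 0.38704776 -0.92205668 -0.00234985]
 [-0.89259891 -0.37531902  0.24980557]
 [-0.23121683 -0.09458921 -0.96829317]]
```

View pics/top0.png

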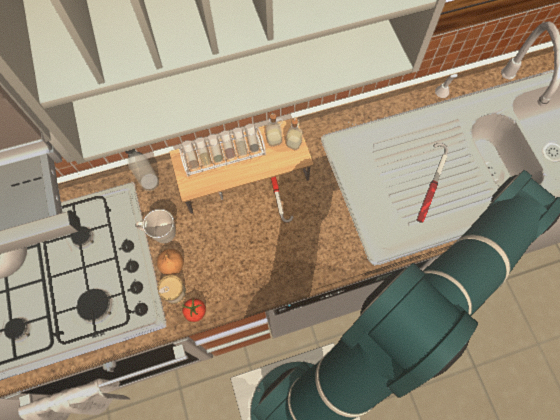

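View pics/side0.png

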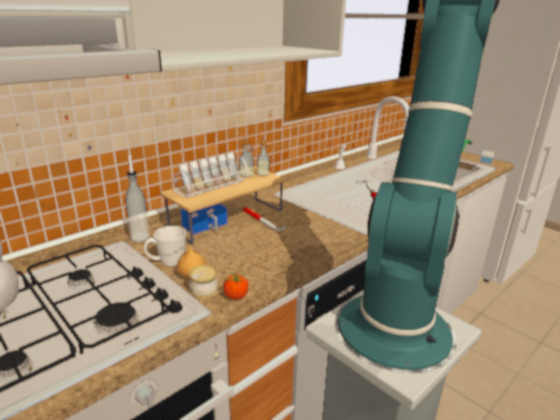

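The top view shows two red-handled hooks. One is at (280,200), half under the shelf, and a larger one lies on the drainer at (435,180). The first fits the description: it is smaller and its handle points back under the shelf. I'll confirm with an enlarged crop and measure.

```bash
python3 - <<'E'
from h import *
im=cv2.cvtColor(cv2.imread('pics/top0.png'),cv2.COLOR_BGR2RGB)
a=cv2.resize(im[130:240,160:330],None,fx=3,fy=3,interpolation=cv2.INTER_CUBIC)
s=cv2.cvtColor(cv2.imread('pics/side0.png'),cv2.COLOR_BGR2RGB)
b=cv2.resize(s[165:265,150:300],None,fx=3.4,fy=2.6,interpolation=cv2.INTER_CUBIC)
o=np.zeros((600,515,3),np.uint8);o[:330,:510]=a;o[335:595,:510]=b;save(o,'crop1.png')
c=cam('top')
hsv=cv2.cvtColor(im,cv2.COLOR_RGB2HSV)
# board
m=cv2.inRange(hsv,(8,70,150),(22,200,255));m[:,:165]=0;m[:,325:]=0;m[:130]=0;m[225:]=0
cs=max(cv2.findContours(m,0,1)[0],key=cv2.contourArea)
print('board area',cv2.contourArea(cs),cv2.minAreaRect(cs));
for p in cv2.approxPolyDP(cs,4,True)[:,0]: print(p,ray(c,p,.139).round(3))
r=cv2.inRange(hsv,(0,150,80),(7,255,255))|cv2.inRange(hsv,(172,150,80),(180,255,255))
for q in cv2.findContours(r,0,1)[0]:
    if cv2.contourArea(q)>15:
        x=q.reshape(-1,2).mean(0); 
        if x[1]>130: print('red',x,cv2.contourArea(q),ray(c,x,.012).round(3),[ray(c,p,.012).round(3)[:2] for p in (q[q[:,0,1].argmin(),0],q[q[:,0,1].argmax(),0])])
for n,p in dict(bendtip=(286,219),neck=(280,201),mug=(158,222),onion=(169,262),tin=(171,287),tom=(194,310)).items(): print(n,ray(c,p,.01).round(3))
E
```

```text
board area 8224.5 ((244.5, 177.0), (94.0, 159.0), 90.0)
[324 130] [ 0.769 -0.338  0.139]
[257 130] [ 0.835 -0.134  0.139]
[265 154] [ 0.744 -0.133  0.139]
[188 176] [0.744 0.114 0.139]
[178 148] [0.849 0.121 0.139]
[166 153] [0.843 0.161 0.139]
[171 158] [0.821 0.15  0.139]
[165 166] [0.799 0.174 0.139]
[173 166] [0.792 0.15  0.139]
[165 169] [0.789 0.176 0.139]
[170 183] [0.738 0.172 0.139]
[165 183] [0.742 0.187 0.139]
[165 198] [0.693 0.197 0.139]
[175 198] [0.684 0.169 0.139]
[171 200] [0.682 0.182 0.139]
[184 213] [0.628 0.154 0.139]
[177 212] [0.638 0.173 0.139]
[176 224] [0.602 0.185 0.139]
[279 224] [ 0.508 -0.104  0.139]
[277 207] [ 0.562 -0.115  0.139]
[270 205] [ 0.574 -0.097  0.139]
[275 198] [ 0.591 -0.118  0.139]
[268 178] [ 0.662 -0.118  0.139]
[277 180] [ 0.647 -0.142  0.139]
[279 174] [ 0.664 -0.154  0.139]
[324 155] [ 0.684 -0.308  0.139]
[316 138] [ 0.749 -0.304  0.139]
red [194.68367347 310.74489796] 224.0 [0.366 0.209 0.012] [array([0.4  , 0.196]), array([0.34 , 0.227])]
red [188.42105263 302.57894737] 26.5 [0.396 0.221 0.012] [array([0.405, 0.214]), array([0.385, 0.222])]
red [427.1744186  201.80232558] 168.0 [ 0.478 -0.604  0.012] [array([ 0.535, -0.647]), array([ 0.421, -0.56 ])]
red [274.58823529 183.91176471] 58.0 [ 0.694 -0.146  0.012] [array([ 0.721, -0.145]), array([ 0.669, -0.136])]
bendtip [ 0.563 -0.144  0.01 ]
neck [ 0.63  -0.145  0.01 ]
mug [0.681 0.253 0.01 ]
onion [0.539 0.249 0.01 ]
tin [0.46  0.261 0.01 ]
tom [0.369 0.211 0.01 ]
```

View pics/crop1.png

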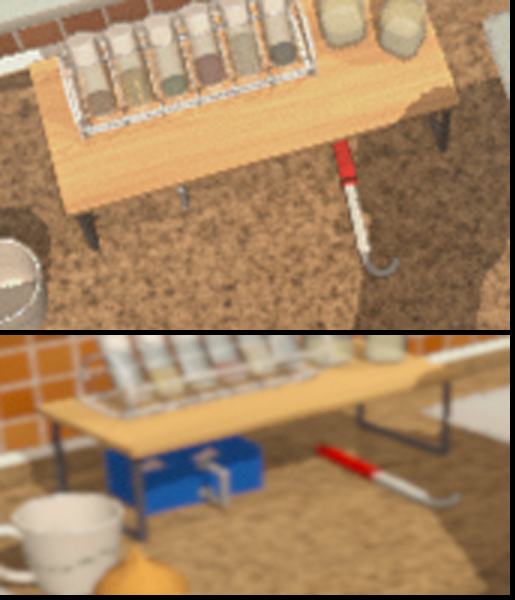

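Confirmed: the small hook is half under the shelf. In the crop its red handle is at (345,165) and its neck at (357,220), and it curls to (396,263), which is toward −y. The bar shows at (184,195). The tray is under the left half of the shelf. Next I'll compute the poses and hover over the hook.

```bash
python3 - <<'E'
from h import *
c=cam('top');s=cam('side')
T=lambda u,v:(160+u/3,130+v/3); S=lambda u,v:(150+u/3.4,165+(v-335)/2.6)
FL,FR,BL=[ray(c,T(*p),.139) for p in((66,211),(458,100),(30,65))]
print('FL,FR,BL',FL,FR,BL,np.linalg.norm(FL-FR),np.linalg.norm(FL-BL))
for n,p in dict(red0=(341,143),redEnd=(350,183),neck=(357,220),neckend=(364,250),tip=(396,263)).items(): print(n,ray(c,T(*p),.012).round(4))
for n,p in dict(redEnd=(372,472),neckend=(425,498),tip=(457,496),red0=(318,447)).items(): print('side',n,ray(s,S(*p),.012).round(4))
for z in(.02,.036,.058):print('bar top',z,ray(c,T(184,195),z).round(4),'side',ray(s,S(217,485),z).round(4))
print('tray bottom corners',ray(s,S(122,512),0),ray(s,S(262,483),0),'top',ray(s,S(107,452),.065),ray(s,S(262,441),.065))
q=robot.get_state()['qpos']
for a in(0,np.pi):
  for p in([.53,-.145,.25],[.62,-.145,.008],[.4,-.1,.03]): print(a,p,np.round(robot.ik(np.array(p),down(a)),2) if robot.ik(np.array(p),down(a)) is not None else None)
E
```

```text
FL,FR,BL [0.67026013 0.15048374 0.139     ] [ 0.66725896 -0.26452203  0.139     ] [0.84361999 0.14781654 0.139     ] 0.41501662222462804 0.1733803752993825
red0 [ 0.7165 -0.1499  0.012 ]
redEnd [ 0.6667 -0.1448  0.012 ]
neck [ 0.6221 -0.1387  0.012 ]
neckend [ 0.5862 -0.1353  0.012 ]
tip [ 0.5612 -0.1636  0.012 ]
side redEnd [ 0.6694 -0.1441  0.012 ]
side neckend [ 0.5725 -0.1325  0.012 ]
side tip [ 0.5548 -0.1616  0.012 ]
side red0 [ 0.7737 -0.1536  0.012 ]
bar top 0.02 [0.7055 0.0334 0.02  ] side [0.7327 0.0152 0.02  ]
bar top 0.036 [0.6981 0.0334 0.036 ] side [0.7061 0.0333 0.036 ]
bar top 0.058 [0.688  0.0334 0.058 ] side [0.6695 0.0582 0.058 ]
tray bottom corners [7.63699947e-01 1.12352363e-01 1.11022302e-16] [ 0.73920822 -0.04758594  0.        ] top [0.8138428  0.09315304 0.065     ] [ 0.73792994 -0.04923148  0.065     ]
0 [0.53, -0.145, 0.25] [ 0.43  0.27 -0.26  1.77  0.08  1.11 -1.43]
0 [0.62, -0.145, 0.008] [ 0.3   0.7  -0.16  1.71  0.15  0.74 -1.51]
0 [0.4, -0.1, 0.03] [ 0.37  0.38 -0.23  2.26  0.17  0.52 -1.56]
3.141592653589793 [0.53, -0.145, 0.25] [ 0.78  0.33 -0.69  1.76  0.23  1.14  1.58]
3.141592653589793 [0.62, -0.145, 0.008] [ 0.61  0.79 -0.6   1.7   0.56  0.84  1.33]
3.141592653589793 [0.4, -0.1, 0.03] [ 0.73  0.45 -0.64  2.24  0.49  0.58  1.29]
```

The numbers agree with the description:
- **Shelf:** front edge at x≈0.669, yaw about 0.
- **Hook:** neck point at ≈(0.608,−0.137), 61 mm in front of the shelf, heading ≈173°.
- **Bar:** ≈(0.70,0.033) at mid height.

I'll hover over the neck and take one close look.

```bash
python3 - <<'E'
from h import *
A=np.pi-.12
robot.move_ptp(np.array([.50,-.14,.25]),down(A)); robot.gripper_to(.05)
robot.move_linear(np.array([.60,-.137,.13]),.15)
im=robot.grab_frame('wrist');np.save('w1.npy',im);save(im,'w1.png');print(robot.get_state()['time'],robot.get_state()['ee_pos'])
c=cam('wrist');print(proj(c,(.608,-.137,.014)),proj(c,(.60,-.137,.014)),proj(c,(.668,-.1445,.016)),-c[1].T@c[2])
E
```

```text
4.0083 [ 0.59998529 -0.13723817  0.13081593]
[282.28748171 220.16185642] [281.30635592 212.38740562] [282.07518018 276.91246506] [ 0.52735557 -0.12865513  0.29067892]
```

View pics/w1.png

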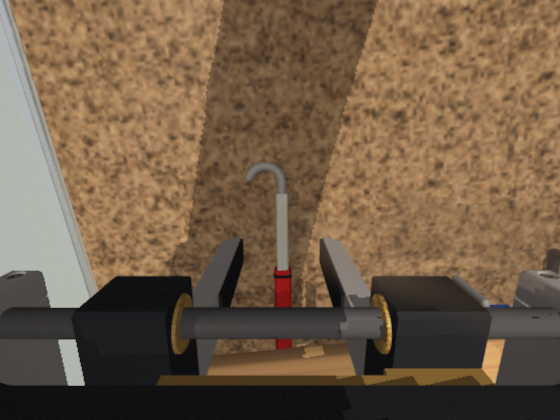

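The wrist picture shows the neck running vertically at column 282 (rows 193–268) between the fingers, and the handle starting at row 268. It is centred and straight, so I'll grasp, draw it out, turn it round and lay it down.

```bash
python3 - <<'E'
from h import *
c=cam('wrist');print([ray(c,p,.014).round(4) for p in((282,193),(283,268))])
g=lambda *p:np.array(p)
st=lambda n:print(n,[np.round(robot.get_state()[k],3) for k in('time','ee_pos','force','opening','grasp_force')])
print(robot.move_linear(g(.597,-.137,.022),.1,threshold=10));st('down')
robot.gripper_to(.0);st('grip')
robot.move_linear(g(.597,-.137,.026),.05)
robot.move_linear(g(.40,-.11,.028),.15);st('out')
robot.move_linear(g(.43,-.11,.12),.15)
robot.move_ptp(g(.50,-.08,.10),down(0));st('turned')
im=robot.grab_frame('top');save(im[100:340,160:400].repeat(2,0).repeat(2,1),'t2.png')
E
```

```text
[array([ 0.5809, -0.134 ,  0.014 ]), array([ 0.6591, -0.1425,  0.014 ])]
False
down [np.float64(5.242), array([ 0.597, -0.137,  0.023]), array([ 0.473, -0.099,  0.645]), np.float64(0.05), np.float64(0.0)]
grip [np.float64(5.917), array([ 0.597, -0.137,  0.022]), array([ 0.128, -0.229, -0.269]), np.float64(0.011), np.float64(29.975)]
out [np.float64(7.642), array([ 0.401, -0.11 ,  0.028]), array([ 0.348, -0.505, -1.151]), np.float64(0.012), np.float64(29.972)]
turned [np.float64(10.975), array([ 0.5 , -0.08,  0.1 ]), array([-0.027,  0.343, -1.418]), np.float64(0.012), np.float64(29.972)]
```

View pics/t2.png

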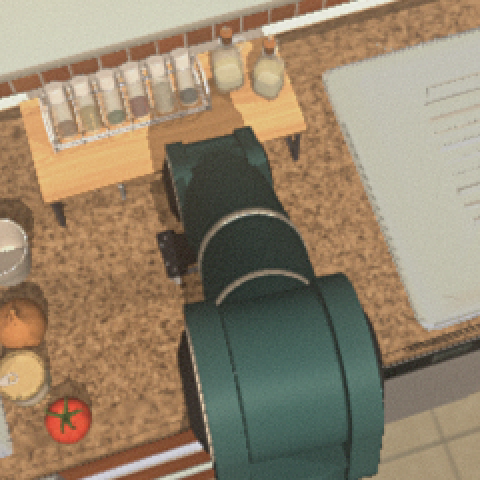

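The hook is held (opening 12 mm) but the arm hides it from the top camera. I'll lay it down, let go, and look from above the handle.

```bash
python3 - <<'E'
from h import *
g=lambda *p:np.array(p)
st=lambda n:print(n,[np.round(robot.get_state()[k],3) for k in('time','ee_pos','force','opening','grasp_force')])
robot.move_linear(g(.53,-.06,.04),.15)
print(robot.move_linear(g(.53,-.06,.0225),.05,threshold=6));st('down')
robot.gripper_to(.05);st('open')
robot.move_linear(g(.53,-.06,.12),.15)
robot.move_ptp(g(.435,-.06,.13),down(np.pi));st('hover')
c=cam('wrist');print({k:np.array(v).tolist() for k,v in c[0].items()})
im=robot.grab_frame('wrist');np.save('w2.npy',im)
t=cv2.cvtColor(cv2.imread('pics/top0.png'),cv2.COLOR_BGR2RGB)[183:213,205:240];s=cv2.cvtColor(cv2.imread('pics/side0.png'),cv2.COLOR_BGR2RGB)[200:240,180:235]
o=np.zeros((600,800,3),np.uint8);o[:315,:420]=cv2.resize(im,(420,315));o[:240,430:710]=cv2.resize(t,None,fx=8,fy=8,interpolation=2);o[320:600,:385]=cv2.resize(s,None,fx=7,fy=7,interpolation=2)
save(o,'m3.png')
E
```

```text
False
down [np.float64(12.142), array([ 0.53 , -0.06 ,  0.022]), array([ 0.014, -0.213, -1.037]), np.float64(0.012), np.float64(29.971)]
open [np.float64(12.9), array([ 0.53 , -0.06 ,  0.022]), array([ 0.163, -0.113, -0.387]), np.float64(0.049), np.float64(0.0)]
hover [np.float64(16.292), array([ 0.435, -0.06 ,  0.13 ]), array([0.739, 0.131, 0.725]), np.float64(0.05), np.float64(0.0)]
{'fx': 291.8238429299675, 'fy': 291.8238429299675, 'cx': 281.04388979735734, 'cy': 211.10054536487146, 'rvec': [-2.0893817131904804, -2.084954077644847, -0.2668819970943728], 'tvec': [0.05902479448146085, -0.423232362226284, 0.19006245511854172]}
```

View pics/m3.png

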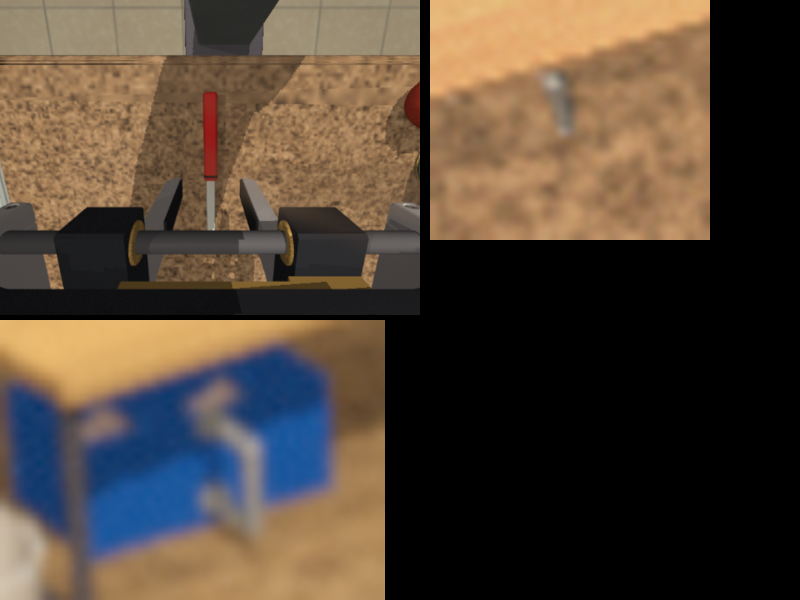

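The wrist view shows the hook lying straight along x with its handle at column 210, rows 93–177 in the 0.75 scale picture. The bar spans (552,78)–(566,130) in the top zoom and (255,440)–(252,530) in the side zoom. I'll compute both.

```bash
python3 - <<'E'
from h import *
c=cam('wrist');print('handle',[ray(c,np.array(p)/.75,.016).round(4) for p in((210,93),(210,177),(211,225))])
t=cam('top');s=cam('side')
a=(205+136/8,183+130/8);b=(205+123/8,183+79/8)
print('bar bot top',ray(t,a,.010),ray(t,b,.062))
a2=(216,200+208/7);b2=(216.4,200+117/7);
P=lambda c:np.array(c[0]['fx'])*0
K=lambda c:np.array([[c[0]['fx'],0,c[0]['cx']],[0,c[0]['fy'],c[0]['cy']],[0,0,1]])@np.c_[c[1],c[2]]
X=cv2.triangulatePoints(K(t),K(s),np.array([a,b]).T,np.array([a2,b2]).T);print((X[:3]/X[3]).T)
print('tray right-bottom corner',ray(s,(180+330/7,200+170/7),0),'left-bot',ray(s,(180+92/7,200+238/7),0))
for u in((.70,.033,.01),(.70,.033,.062)):print(proj(t,u)-a,proj(s,u))
for p in((.40,-.06,.022),(.56,-.03,.05),(.57,.02,.05),(.40,.02,.05)):print(np.round(robot.ik(np.array(p),down(np.pi)),2))
E
```

```text
handle [array([ 0.3519, -0.0607,  0.016 ]), array([ 0.4584, -0.061 ,  0.016 ]), array([ 0.5295, -0.0597,  0.016 ])]
bar bot top [0.69461131 0.03531183 0.01      ] [0.69427202 0.03436049 0.062     ]
[[0.69243143 0.0352241  0.01464879]
 [0.69180392 0.03338932 0.06487769]]
tray right-bottom corner [ 0.72366166 -0.03618673  0.        ] left-bot [0.74139789 0.09725687 0.        ]
[ 0.25082593 -1.62768604] [215.25439631 229.93488569]
[-1.67915252 -8.05168452] [214.58851923 216.48891295]
[ 0.59  0.45 -0.59  2.27  0.48  0.55  1.2 ]
[ 0.5   0.62 -0.65  1.88  0.51  0.8   1.15]
[ 0.42  0.64 -0.66  1.86  0.53  0.82  1.05]
[ 0.47  0.39 -0.67  2.26  0.43  0.61  1.05]
```

Cross-checks agree. The bar is at ≈(0.695,0.0345), and the front wall puts the tray yaw at ≈−7.5°, which gives the same bar position. The handle lies at y=−0.0605 with hook_grip at x=0.441. I'll grip 16 mm behind that point and bring the hook up beside the bar.

```bash
cat >> h.py <<'E'
g=lambda *p:np.array(p,float)
def st(n): print(n,[np.round(robot.get_state()[k],3).tolist() for k in('time','ee_pos','force','opening','grasp_force')])
bar=g(.6945,.0345); th=-.13; u=g(np.cos(th),np.sin(th)); n=g(-np.sin(th),np.cos(th)); D=.1269
def tcp(a,b,z=.050,B=bar): # TCP for bend at bar + a*u + b*n
    q=B+(a-D)*u+(b-.016)*n; return g(q[0],q[1],z)
E
python3 - <<'E'
from h import *
robot.move_linear(g(.425,-.0605,.05),.15)
print(robot.move_linear(g(.425,-.0605,.022),.06,threshold=10));st('down')
robot.gripper_to(0);st('grip')
robot.move_linear(g(.425,-.0605,.050),.08)
p=tcp(-.06,-.036);print(p)
robot.move_linear(p,.12,frame=down(np.pi+th));st('A')
print(robot.move_linear(tcp(.013,-.036),.06,threshold=3));st('B')
a=robot.grab_frame('side');b=robot.grab_frame('top')
np.save('s4.npy',a)
o=np.zeros((600,800,3),np.uint8);o[:,:440]=cv2.resize(a[165:285,170:258],(440,600),interpolation=2);o[:300,445:745]=cv2.resize(b[165:265,190:290],(300,300),interpolation=2);save(o,'m4.png')
E
```

```text
False
down [17.642, [0.425, -0.06, 0.022], [-0.958, 0.134, -0.215], 0.05, 0.0]
grip [18.242, [0.425, -0.061, 0.022], [-0.061, 0.367, 3.861], 0.018, 29.997]
[0.50243611 0.0071674  0.05      ]
A [19.75, [0.502, 0.007, 0.05], [-0.161, -0.298, -0.928], 0.018, 29.996]
False
B [21.117, [0.575, -0.002, 0.05], [-0.086, 0.047, -0.582], 0.018, 29.996]
```

View pics/m4.png

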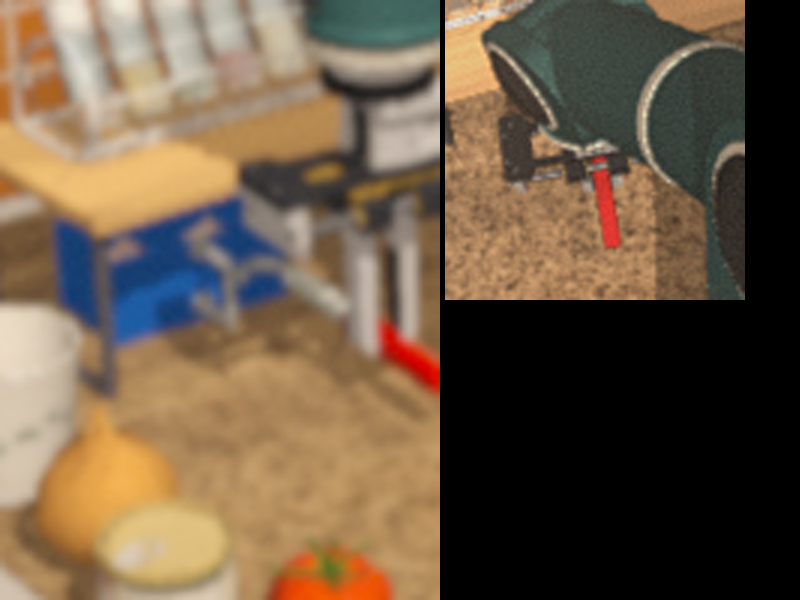

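The side crop shows the hook's curl at (260,265), just to the right of the bar (235,290) and at mid height. Nothing has touched yet. Next I'll slide it sideways behind the bar and then draw back until it seats.

```bash
python3 - <<'E'
from h import *
print(robot.move_linear(tcp(.013,0),.05,threshold=2));st('C')
print(robot.move_linear(tcp(-.012,0),.03,threshold=1.2));st('D')
robot.pause(.2);st('D2')
a=robot.grab_frame('side')
o=cv2.resize(a[195:245,190:270],(800,500),interpolation=2);save(o,'m5.png')
E
```

```text
False
C [22.083, [0.579, 0.033, 0.05], [-0.046, 0.145, -0.539], 0.018, 29.996]
False
D [23.067, [0.555, 0.037, 0.05], [-0.502, 0.456, -0.873], 0.018, 29.996]
D2 [23.267, [0.555, 0.037, 0.05], [-0.415, -1.102, -1.167], 0.018, 29.996]
```

View pics/m5.png

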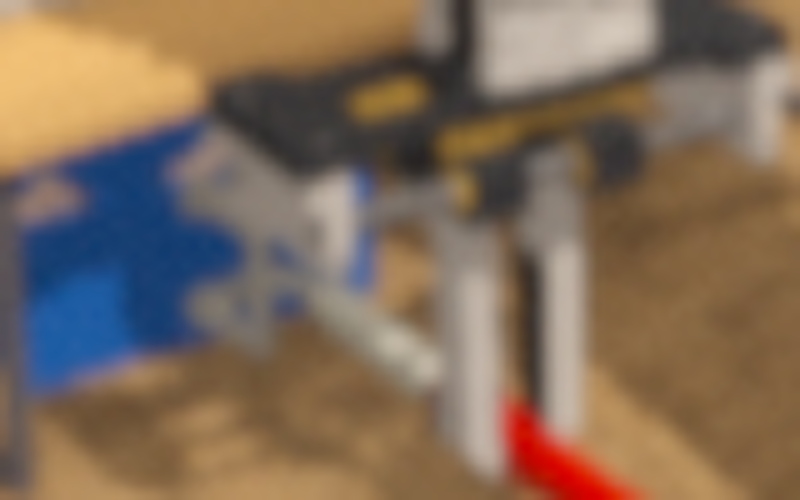

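The hook's curl is at the bar, around (255,260), with the neck running from (300,290). I'll pull a little further and check whether the tray follows.

```bash
python3 - <<'E'
from h import *
a0=robot.grab_frame('side')
for a in(-.022,-.032):
    robot.move_linear(tcp(a,0),.03);st(a)
a1=robot.grab_frame('side')
def red(im):
    h=cv2.cvtColor(im,cv2.COLOR_RGB2HSV);m=cv2.inRange(h,(105,150,60),(125,255,255));m[:200]=0;m[250:]=0;m[:,:170]=0;m[:,270:]=0
    y,x=np.nonzero(m);return len(x),x.mean(),y.mean(),x.min(),y.max()
im0=cv2.cvtColor(cv2.imread('pics/side0.png'),cv2.COLOR_BGR2RGB)
for i in(im0,a0,a1):print(red(i))
E
```

```text
-0.022 [23.85, [0.544, 0.038, 0.05], [0.206, -0.033, -0.856], 0.017, 29.996]
-0.032 [24.333, [0.535, 0.039, 0.05], [-0.135, 0.071, 0.259], 0.018, 29.996]
(553, np.float64(204.92947558770342), np.float64(218.4249547920434), np.int64(182), np.int64(232))
(372, np.float64(197.2768817204301), np.float64(220.7258064516129), np.int64(182), np.int64(232))
(428, np.float64(200.93691588785046), np.float64(221.6285046728972), np.int64(184), np.int64(234))
```

```bash
python3 - <<'E'
from h import *
a=robot.grab_frame('side');b=robot.grab_frame('top');s0=cv2.imread('pics/side0.png')[:,:,::-1]
o=np.zeros((600,800,3),np.uint8);o[:400,:]=cv2.resize(a[195:245,180:280],(800,400),interpolation=2);o[400:,:400]=cv2.resize(s0[195:245,180:280],(400,200),interpolation=2);o[400:,400:]=cv2.resize(b[180:230,190:290],(400,200),interpolation=2);save(o,'m6.png');st('')
E
```

```text
[24.483, [0.535, 0.039, 0.05], [0.708, -1.025, -0.732], 0.018, 29.996]
```

View pics/m6.png

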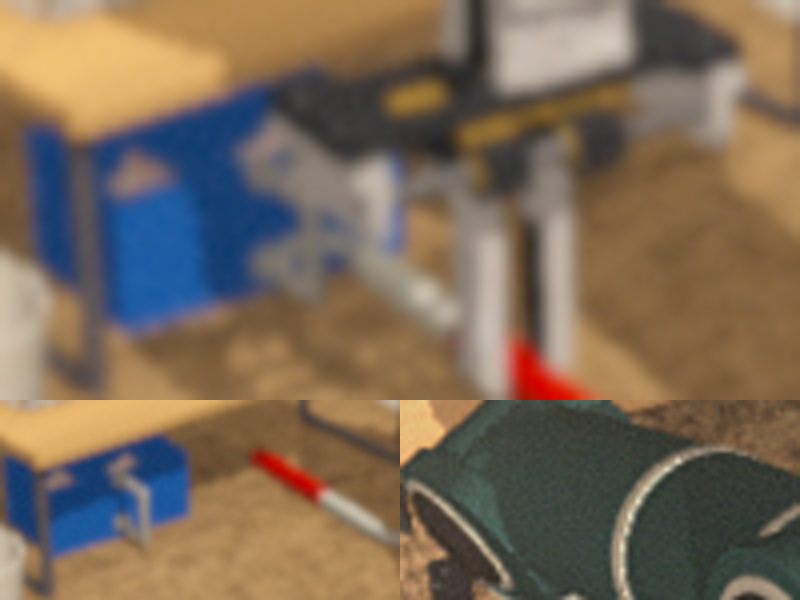

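The picture shows the bar has moved with the hook, from column ≈215.7 to 219.4, and the tray front has come forward too. So it is caught, and I'll drag it slowly out.

```bash
python3 - <<'E'
from h import *
robot.move_linear(g(.385,.025,.05),.045);robot.pause(.3);st('out')
a=robot.grab_frame('side');b=robot.grab_frame('top');np.save('s7.npy',a);np.save('t7.npy',b)
t=cam('top')
m=cv2.inRange(cv2.cvtColor(b,cv2.COLOR_RGB2HSV),(105,120,40),(125,255,255))
m[:,:165]=0
y,x=np.nonzero(m);print(len(x))
if len(x): 
    P=np.array([ray(t,q,.065) for q in zip(x,y)]);print(P.min(0),P.max(0))
o=np.zeros((600,800,3),np.uint8);o[:,:400]=cv2.resize(a[165:315,160:260],(400,600),interpolation=2);o[:,400:]=cv2.resize(b[150:300,180:280],(400,600),interpolation=2);save(o,'m7.png')
E
```

```text
out [28.275, [0.385, 0.025, 0.05], [3.815, 0.586, -0.847], 0.018, 29.996]
235
[ 0.54409347 -0.04237616  0.065     ] [0.65159325 0.09689965 0.065     ]
```

View pics/m7.png

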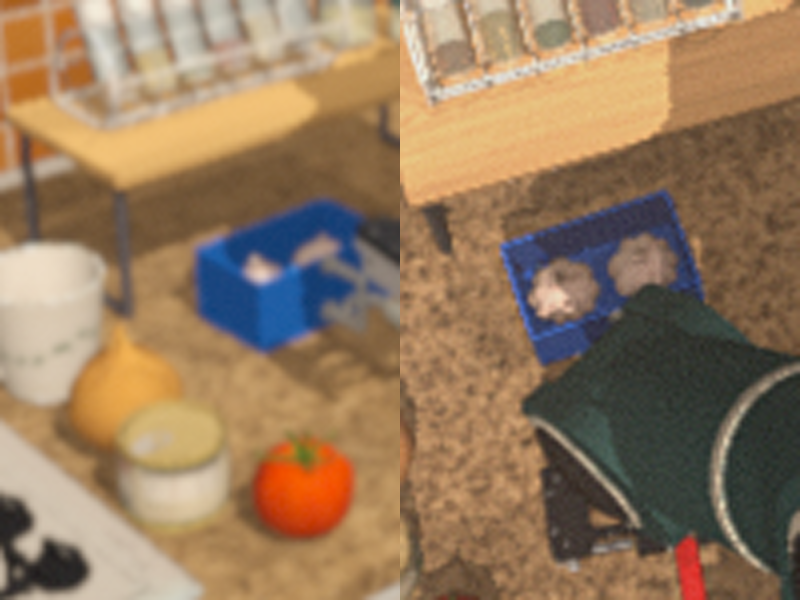

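The picture shows the tray fully in front of the shelf with both bulbs inside. The back of the rim is at x≈0.65 and the shelf edge at 0.669. To unhook I'll push forward 18 mm, move sideways to the right, lift, and lay the hook down on the right.

```bash
python3 - <<'E'
from h import *
p=robot.get_state()['ee_pos'];f=p+g(*(.018*u),0);s=f+g(*(-.040*n),0)
print(robot.move_linear(f,.04,threshold=4));st('fwd')
print(robot.move_linear(s,.04,threshold=4));st('side')
robot.move_linear(s+g(-.005,0,.07),.08);st('up')
robot.move_linear(g(.42,-.2,.12),.15)
robot.move_linear(g(.42,-.2,.03),.12)
print(robot.move_linear(g(.42,-.2,.0222),.04,threshold=6));st('down')
robot.gripper_to(.05)
robot.move_linear(g(.42,-.2,.2),.15);robot.move_ptp(g(.35,-.45,.3),down(np.pi/2));st('clear')
b=robot.grab_frame('top');t=cam('top')
h=cv2.cvtColor(b,cv2.COLOR_RGB2HSV)
m=cv2.inRange(h,(105,120,40),(125,255,255));m[:,:165]=0;y,x=np.nonzero(m);P=np.array([ray(t,q,.065) for q in zip(x,y)]);print('tray',len(x),P.min(0),P.max(0))
r=cv2.inRange(h,(0,150,80),(7,255,255))|cv2.inRange(h,(172,150,80),(180,255,255))
for q in cv2.findContours(r,0,1)[0]:
    if cv2.contourArea(q)>30: print('red',cv2.contourArea(q),[ray(t,q[i,0],.012).round(3).tolist() for i in(q[:,0,1].argmin(),q[:,0,1].argmax())])
save(cv2.resize(b[140:340,160:360],(600,600),interpolation=2),'m8.png')
E
```

```text
False
fwd [28.975, [0.403, 0.023, 0.05], [-0.023, 0.143, -0.666], 0.017, 29.996]
False
side [30.125, [0.398, -0.017, 0.05], [0.951, -0.147, -1.096], 0.018, 29.996]
up [31.15, [0.392, -0.017, 0.12], [-0.207, 0.171, -0.349], 0.018, 29.996]
True
down [33.717, [0.42, -0.2, 0.022], [-0.535, -0.819, 7.46], 0.018, 30.001]
clear [36.817, [0.351, -0.449, 0.299], [-0.108, -0.016, -0.437], 0.05, 0.0]
tray 297 [ 0.54715614 -0.04237616  0.065     ] [0.65257086 0.09689965 0.065     ]
red 222.5 [[0.4, 0.199, 0.012], [0.34, 0.227, 0.012]]
red 158.5 [[0.463, -0.198, 0.012], [0.352, -0.183, 0.012]]
```

View pics/m8.png

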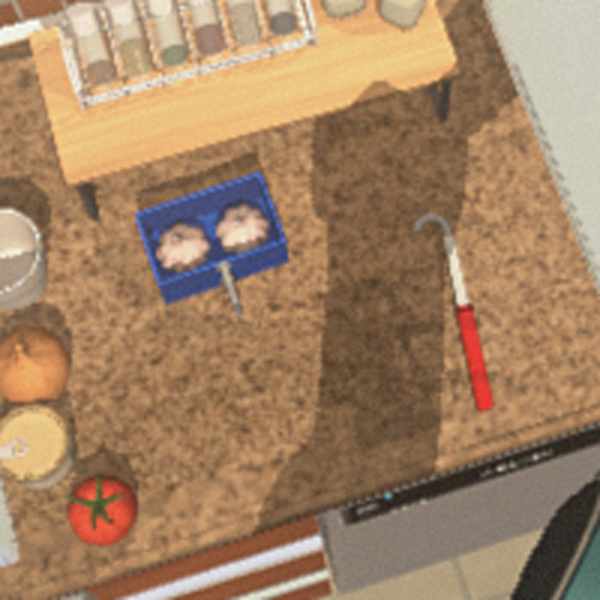

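The tray stands clear of the shelf at about (210,240) with both bulbs inside. The hook lies flat at (465,310), well away from the bar, and the bystanders have not moved. Handing in.

```bash
python3 -c "
from h import *
print(robot.sign_off())"
```

```text
the job is handed in; nothing more can be done
None
```

The job is handed in at about 37 s of the 64 s limit: the tray is fully in front of the shelf with both garlic bulbs inside, and the hook lies flat on the worktop, clear of the tray; no verdict came back from the judging.

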